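# Hang the forming die in the rack behind its spring flap

### The job

Hang the forming die with the brass head and red collar in the empty middle slot of the green die rack: push its neck in from the slot's open front, past the yellow spring flap, which opens inwards and must snap shut behind it, and on until you feel it stop against the adjustable steel seat block, whose place along the slot varies. Then lower it gently until its collar sits flat on the plate inside the block's raised rim, and let go. Use a light hand, never force the die against slot, block or flap, and leave the other dies where they are.

Things in the scene. Friction and masses are not known exactly. Their poses are not given: they have to be found in the camera images.
- die_grip (a point): Centre of the square brass grip head (24 x 24 mm, flats square to x and y, 72 to 124 mm above the underside) of the loose forming die, 100 mm above its underside. The die, round below the head, about 0.5 kg, 124 mm tall, stands upright on the bench at the start in any of three places that it shares with the two other dies. z is its axis, up.
- die_collar (a point): Centre of the underside of the die's red collar (32 mm diameter, 64 to 72 mm above the die's underside). Below the collar: steel neck 16 mm diameter (30 to 64 mm up), then the dark steel foot 40 mm diameter (0 to 30 mm).
- die_b: Other die, left alone: all dark steel, 40 mm foot, 94 mm tall, standing on the bench. Origin at the centre of its underside.
- die_c: Other die, left alone: dark steel with a blue collar, 40 mm foot, 94 mm tall, standing on the bench. Origin at the centre of its underside.
- rack: Green steel rack fixed to the bench, 260 mm wide; plate 10 mm thick, its top 110 mm above the bench. Origin on the bench below the slot's middle line, 76 mm past the mouth; x runs along the slot from its open front to its end, away from the robot, z up. Open below the plate round this slot, so the foot passes under it. The dies hanging 75 mm to either side (tops 140 mm up) stay there.
- mouth (a point): Middle of the slot's open front, at the plate's front edge and top, 65 mm before seat_range. The slot flares: 34 mm wide at the edge, 19 mm wide from 14 mm further in (neck 16 mm). Foot and collar are too wide to pass the slot from above: the neck goes in from the front with the collar above the plate and the foot below it. Axes as the rack.
- seat_range (a point): Fixed point on the slot's middle line at the plate's top, 65 mm past the mouth. The steel seat block (nest; C-shaped rim 6 mm high, 36 mm inside diameter, open in front for the slot) is clamped on the plate with its centre anywhere from 4 to 28 mm past this point along x, not measured: feel or see it. Its tongue in the slot stops the neck 1.5 mm past the block's centre. Axes as the rack.
- flap_hinge (a point): Upright hinge pin of the yellow spring flap, 18 mm past the mouth, 18 mm to the slot's left (+y), 8 mm above the plate's top. The flap, a bar 34 mm long, 5 mm thick, 2 to 14 mm above the plate's top, lies across the slot and opens inwards only. While open it presses the neck back and towards -y with 2 to 4 N; the neck clears it 57 mm past the mouth.
- flap (a joint): Angle of the yellow spring flap: 0 shut, about 1.3 when the neck is beside its tip. Spring torque 0.045 Nm shut, 0.105 Nm open. To pass it, the collar's underside must be 14 to 24 mm above the plate's top (collar over the flap, foot under the plate).
There are look-alikes about, which are no part of the job. Leave any pink, purple or turquoise look-alike of the part that bears die_grip alone.

How it is judged (in metres and radians):
On the way, in this order (a step that is already met when the one before it is completed fails the run):
1. the die is lifted off the bench (height (world z) of die_collar above 0.095 m), for 0.1 s.
2. the flap is held open by the die's neck in the mouth of the slot (value of joint flap above 0.8 rad and x of die_collar in the frame of seat_range between -0.06 and 0 m and contact force between flap and die above 0.5 N), for 0.1 s.
3. the neck is in at the seat block, the flap has shut behind it (value of joint flap below 0.1 rad and x of die_collar in the frame of seat_range between 0.0015 and 0.031 m and y of die_collar in the frame of seat_range between -0.005 and 0.005 m), for 0.1 s.
4. the collar is down inside the rim (z of die_collar in the frame of seat_range below 0.002 m and x of die_collar in the frame of seat_range between 0.0015 and 0.031 m and y of die_collar in the frame of seat_range between -0.005 and 0.005 m), for 0.1 s.
At the end, for the whole second after the job is handed in: The brass-headed die hangs upright (within 0.08 rad) and still in the middle slot, its collar flat on the plate (within 2 mm) inside the rim of the seat block, wherever that is clamped, with the flap shut (under 0.1 rad) behind it and the die released (all of step 4 and z of die_collar in the frame of seat_range above -0.003 m and angle between die_grip's own z axis and vertical below 0.08 rad and value of joint flap below 0.1 rad and linear speed of die below 0.02 m/s); the robot touches nothing.
It fails at once if the die is forced or dropped against the rack, its seat block or flap (over 45 N) (contact force between die and rack above 45 N).
It fails at once if the flap is struck or forced (over 20 N) (contact force between flap and anything else above 20 N).
It fails at once if the gripper or arm presses on the rack (over 25 N) (contact force between the arm and rack above 25 N).
It fails at once if another die is knocked over or shoved (moved over 25 mm) (distance of any of die_b, die_c from where it was at the start of the episode above 0.025 m).
It fails at once if the seat block (nest) is pushed hard (over 22 N) (contact force between die and nest above 22 N).
It also fails if it takes over 67 s, if anything falls off the work surface, if the arm or the gripper's body presses on something with over 40 N, if the wrist force passes 120 N, or if a joint passes its speed limit or range.

### The arm

A 7-joint arm with a two-finger parallel gripper is mounted at the origin on the work surface. World frame = base frame: x ahead of the robot, y to its left, z up, the work surface at z = 0. Lengths are in mm, angles in rad, forces in N, time in s.
With the tool pointing down it reaches from about 400 to 875 mm from the base axis. Payload 4.4 kg.
Tool frame: the origin (TCP) lies at the very end of the fingers, on their centre line; the grasp point (between the pads) lies 19 mm behind it; y points along the fingers, x is the direction in which the jaws open and shut, and the axes are right-handed (so a half turn about y gives the same grasp; the last joint's range is limited). The gripper opens to 85 mm and grips with 20 to 120 N. Pads are 22 mm wide; open, the fingers measure 114 mm over their backs; the gripper's body (76 mm by 85 mm) begins 54 mm behind the grasp point. The pads swing forward as they close: fully open they stand 13 mm farther back than shut.
Start: joints at [-1.404, 0.628, 0.038, 1.517, -0.027, 0.996, -0.02], TCP at [149.931, 632.486, 231.313] pointing down, gripper open.
Joint ranges: [-3.06, 3.06], [-0.37, 2.12], [-1.25, 1.32], [0.18, 2.47], [-1.1, 4.24], [0.23, 1.98], [-2.94, 2.94]. Speed limits (rad/s): [2.57, 2.57, 3.14, 3.14, 3.14, 3.14, 3.14].

### API

Orientations are given as [roll, pitch, yaw] about the fixed x, y, z axes, in that order (R = Rz(yaw) Ry(pitch) Rx(roll)).
In Python, from cell import readout, eyes, finish_job gives the robot as it stands. The module is installed in compiled form; this text tells all that it offers.
- The arm moves only by the tool apply_moves, never from a script. Its argument "commands" is a list that holds one entry, the list of rows, each a list of 6 numbers: the shift along the tool's x, y, z in units of 0.04 m (1.0 is 0.04 m), then the turn, a rotation vector about the tool's x, y, z in units of 5 degrees (1.0 is 5 degrees). A call has 1 to 8 rows; each row shifts and turns the pose as measured when the row begins, along the tool's axes as they then stand; what a row does not reach is not made up. A row lasts 1/12 s, in which the tool goes at most 41.7 mm and 7.16 degrees, less where a joint would pass 70% of its speed; a pose out of reach is approached as far as the arm can. A call with a number of a shift or a turn outside -1 to 1 is refused whole. A call with a gripper value outside its range is refused whole. "claw" is the finger opening in mm, from 0 to 85.4, set as the call begins (left out, the last holds). The fingers move at their own pace and stop on an object; the grip force is fixed at half the most. Time passes only in rows, so rows that do not move let the fingers close. It gives the time, the measured TCP pose, the force and the opening at its end, in the units of the state.
- readout.read_state(): the state, without advancing time (a new reading comes with each control period).
- eyes.get_image(name): name is "side" or "top"; returns a dict with "image" (420x560x3 uint8, red, green, blue), "mtx" (3x3 intrinsics, pixels), "rvec" (rotation vector, rad) and "tvec" (3), from world to camera coordinates, as OpenCV has them. Camera axes: x right, y down, z forward; pixel columns grow to the right and rows downward; lengths in mm; the calibration is good to about 2 mm. A picture is of the moment at which its call begins. There is no depth.
- finish_job(): hands the job in, once; it reports no verdict.
The state is a dict: "clock": time; "qpos": joint angles; "qd": joint speeds; "tau": joint torques, N m; "eef_pos": TCP position; "tool_rot": TCP orientation; "force": force on the tool from outside, world axes, zero at the start; "torque": the same for the moment, N m; "width": finger opening in mm.
Only numpy, scipy, OpenCV 4.12 (cv2) and the standard library are available. Lean on these libraries where they do the work, as an engineer would, in place of code of your own. Each camera call takes 0.05 s, during which the arm holds its last target. There are 200 camera calls.

## Working session

There is one attempt and no reset: what is moved stays moved. The work goes in short steps, Python scripts to look and compute and a tool call to move; the robot and the scene stay as the last step left them, time stands still between calls to the robot, and variables do not carry over. Pictures are saved under pics/ and viewed, about 8 in all and at most 12, crops included, and the job is handed in when it is done.

Besides the shell and the picture viewer there is one more tool, called after ">>>" as a command line: name --argument value ..., lists and objects as JSON in quotes. apply_moves: Moves the arm, as the interface text tells. Shifts and turns lie within -1 to 1; 1 stands for 0.04 m of shift or 5 degrees of turn. Its arguments: {"type":"object","properties":{"commands":{"type":"array"},"claw":{"type":"number"}},"required":["commands"]}

```bash
mkdir -p pics
python3 - <<'E'
from cell import readout, eyes
import cv2,numpy as np,pickle
print(readout.read_state())
d={}
for n in("side","top"):
    r=eyes.get_image(n);d[n]=r
    cv2.imwrite(f"pics/{n}0.png",cv2.resize(r["image"][:,:,::-1],(784,588),interpolation=cv2.INTER_CUBIC))
    R=cv2.Rodrigues(np.array(r["rvec"],float))[0]
    print(n,r["mtx"],(-R.T@np.array(r["tvec"]).ravel()),R)
pickle.dump(d,open("d0.pkl","wb"))
E
```

```text
{'clock': 0.0, 'qpos': array([-1.40382929,  0.62934862,  0.03840289,  1.51838119, -0.02700447,
        0.99630704, -0.01998653]), 'qd': array([-3.38949003e-04,  6.27204609e-04,  9.52319094e-04, -1.04160432e-03,
        1.76935996e-03,  4.35511391e-04,  1.45440148e-05]), 'tau': array([ 5.90826003e-04, -5.63396752e+01,  1.22643180e+00, -1.93439984e+01,
        1.10182737e-02,  1.04752879e-02,  6.64794214e-06]), 'eef_pos': array([149.73790433, 631.86343329, 230.38254699]), 'tool_rot': array([-1.57079556,  0.00192759,  1.33807162]), 'force': array([ 0.02291125, -0.36475729,  0.19300328]), 'torque': array([0.00072733, 0.03150549, 0.01052362]), 'width': 85.303649769864}
side [[396.23968125   0.         281.67208414]
 [  0.         396.23968125 212.50336436]
 [  0.           0.           1.        ]] [287.78308478 380.63997544 753.73424652] [[-0.88193277 -0.47123755  0.01139149]
 [-0.37922257  0.69495628 -0.61092226]
 [ 0.27997292 -0.54311227 -0.79160863]]
top [[537.92565132   0.         272.23787126]
 [  0.         537.92565132 212.20794799]
 [  0.           0.           1.        ]] [ 352.84584951  -97.79159583 1142.15840437] [[ 0.02246611 -0.99924638 -0.03165362]
 [-0.9876341  -0.01726896 -0.15582252]
 [ 0.15515846  0.03476292 -0.98727777]]
```

View pics/side0.png

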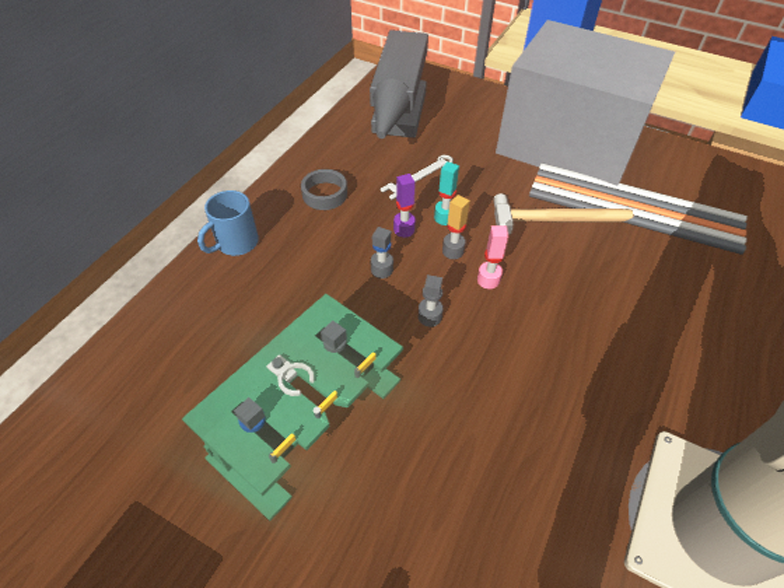

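View pics/top0.png

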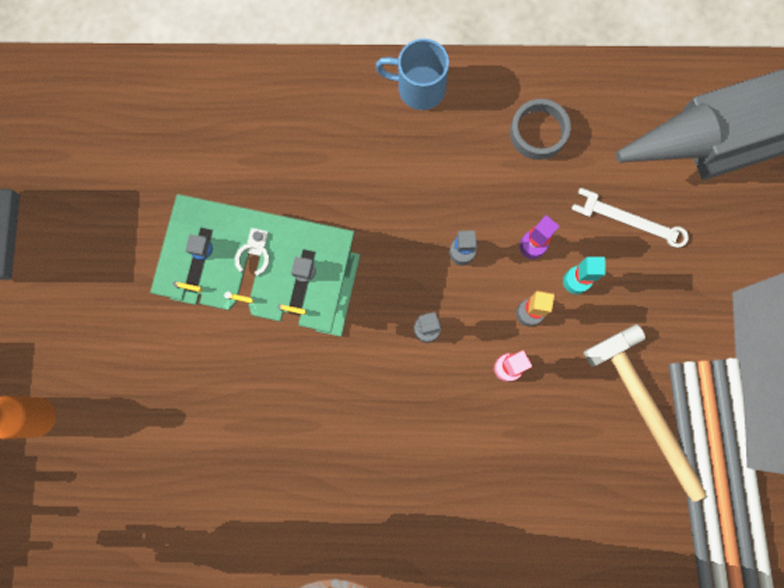

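The top and side views show the brass die with its red collar at about (537,305) in the top view and (457,225) in the side view. The rack is at (250,262) in the top view, and the middle slot's nest is near (252,257). Next I'll zoom in.

Run:
```python
import cv2,numpy as np,pickle
d=pickle.load(open("d0.pkl","rb"))
def crop(n,x,y,w,h):
    return cv2.resize(d[n]["image"][y:y+h,x:x+w,::-1],(400,300),interpolation=cv2.INTER_CUBIC)
def g(im,x,y,w):
    for k in range(0,w,10):
        u=int(k*400/w)
        cv2.line(im,(u,0),(u,4),(255,255,255),1);cv2.line(im,(0,u),(4,u),(255,255,255),1)
        if k%20==0: cv2.putText(im,str(x+k),(u,14),0,.33,(255,255,255),1);cv2.putText(im,str(y+k),(6,u+4),0,.33,(255,255,255),1)
    return im
A=[("top",135,150,80,60),("side",175,240,80,60),("top",350,180,80,60),("side",290,130,80,60)]
I=[g(crop(*a),a[1],a[2],a[3]) for a in A]
cv2.imwrite("pics/m1.png",np.vstack([np.hstack(I[:2]),np.hstack(I[2:])]))
```

```text
(no output)
```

View pics/m1.png

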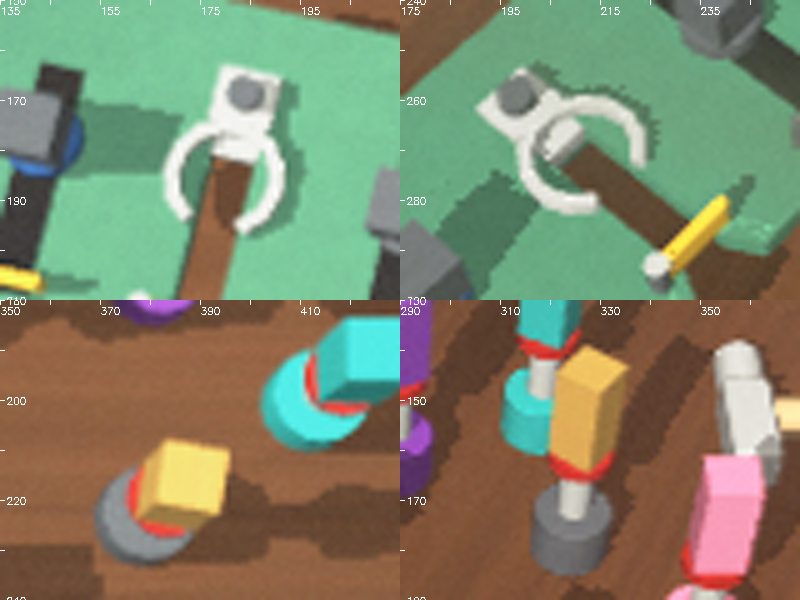

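The zoom shows the brass head top at about (386,213) in the top image, the ring centre near (180,186), and the hinge pin with the yellow flap at about (226,293) in the side image. I'll fit box models to the colour masks.

```bash
cat > h.py <<'E'
import cv2,numpy as np,pickle
from scipy.optimize import minimize
def proj(r,P): return cv2.projectPoints(np.asarray(P,float).reshape(-1,3),np.array(r["rvec"],float),np.array(r["tvec"],float),np.array(r["mtx"],float),None)[0].reshape(-1,2)
def box(x0,x1,y0,y1,z0,z1): return np.array([[x,y,z] for x in(x0,x1) for y in(y0,y1) for z in(z0,z1)],float)
def place(P,x,y,a):
    c,s=np.cos(a),np.sin(a); return P@np.array([[c,s,0],[-s,c,0],[0,0,1]])+[x,y,0]
def raster(r,boxes,S=8):
    m=np.zeros((420*S//4,560*S//4),np.uint8)
    m=np.zeros((1680,2240),np.uint8)
    for b in boxes: cv2.fillConvexPoly(m,cv2.convexHull(np.round((proj(r,b)+.5)*4*16).astype(np.int32)),255,shift=4)
    return cv2.resize(m,(560,420),interpolation=cv2.INTER_AREA)/255.
def ray(r,uv,z):
    R=cv2.Rodrigues(np.array(r["rvec"],float))[0];t=np.array(r["tvec"],float).ravel()
    d=R.T@np.linalg.inv(np.array(r["mtx"]))@np.array([uv[0],uv[1],1.]);c=-R.T@t
    return c+d*(z-c[2])/d[2]
def hsv(r): return cv2.cvtColor(r["image"],cv2.COLOR_RGB2HSV)
def fit(views,boxes,x0,steps):
    def f(p):
        return sum(np.abs(raster(r,[place(b,*p) for b in boxes])-m).sum()/m.sum() for r,m in views)
    s=[x0]+[np.array(x0)+np.eye(len(x0))[i]*steps[i] for i in range(len(x0))]
    return minimize(f,x0,method="Nelder-Mead",options=dict(initial_simplex=s,xatol=.02,fatol=1e-4,maxiter=250))
E
python3 - <<'E'
from h import *
d=pickle.load(open("d0.pkl","rb"));T,S=d["top"],d["side"]
def ymask(r,win,lo,hi):
    h=hsv(r);m=cv2.inRange(h,lo,hi);k=np.zeros_like(m);x,y,w,hh=win;k[y:y+hh,x:x+w]=1;return (m*k>0).astype(float)
L=((15,130,120),(32,255,255))
mt,ms=ymask(T,(370,200,40,35),*L),ymask(S,(315,135,25,35),*L)
print("n",mt.sum(),ms.sum())
z=ray(T,(386,213),124);print("init",z)
h=[box(-12,12,-12,12,72,124)]
for v in ([(T,mt),(S,ms)],[(T,mt)],[(S,ms)]):
    b=min((fit(v,h,[z[0],z[1],a],[5,5,.2]) for a in(-.5,0,.4)),key=lambda q:q.fun);print("head",b.x,b.fun)
ft,fs=ymask(T,(100,190,130,40),(20,130,120),(35,255,255)),ymask(S,(175,240,110,90),(20,130,120),(35,255,255))
print("n",ft.sum(),fs.sum())
# rack frame at mouth: flap x 15.5..20.5, y 18..-16
fl=[box(15.5,20.5,-16+o,18+o,112,124) for o in(-75,0,75)]
h0=ray(T,(162,210),118);h1=ray(T,(219,222),118);hm=ray(T,(171,212),118);print(h0,h1,hm)
for v in ([(T,ft),(S,fs)],[(T,ft)],[(S,fs)]):
    b=min((fit(v,fl,[hm[0]-18,hm[1],a],[5,5,.1]) for a in(-.2,-.1,.1,.2)),key=lambda q:q.fun);print("mouth",b.x,b.fun)
print("ringT",ray(T,(179.8,186.5),116))
E
```

```text
n 189.0 284.0
init [ 515.11955942 -278.63286682  124.        ]
head [ 5.12819554e+02 -2.83488433e+02 -1.23467782e-01] 0.5795608801684471
head [ 5.13204903e+02 -2.83373029e+02 -1.16365452e-01] 0.4800497976968565
head [ 5.12185536e+02 -2.83767590e+02 -1.21192912e-01] 0.07300469483568076
n 182.0 273.0
[514.39573779 152.57728863 118.        ] [492.88606141  40.57387064 118.        ] [510.77293851 134.77812054 118.        ]
mouth [ 4.91846323e+02  1.34430901e+02 -1.95643912e-01] 0.576161746749982
mouth [ 4.92124654e+02  1.36336876e+02 -1.96035568e-01] 0.29995690583925877
mouth [ 4.91856906e+02  1.34232983e+02 -1.94711064e-01] 0.2656324068088774
ringT [561.88930406 120.52179803 116.        ]
```

>>> apply_moves --commands '[[[-0.56,-0.05,-0.82,0,0,0],[-0.56,-0.05,-0.82,0,0,0],[-0.56,-0.05,-0.82,0,0,0],[-0.56,-0.05,-0.82,0,0,0],[-0.56,-0.05,-0.82,0,0,0],[-0.56,-0.05,-0.82,0,0,0],[-0.56,-0.05,-0.82,0,0,0],[-0.56,-0.05,-0.82,0,0,0]]]' --claw 55

```text
clock: 0.77
eef_pos: [360.6, 396.4, 240.6]
tool_rot: [-1.561, 0.004, 1.361]
force: [1.1, 1.0, -0.3]
width: 54.9
```

>>> apply_moves --commands '[[[-0.75,0,-0.66,0,0.2,0],[-0.75,0,-0.66,0,0.2,0],[-0.75,0,-0.66,0,0,0],[-0.75,0,-0.66,0,0,0],[-0.75,0,-0.66,0,0,0],[-0.75,0,-0.66,0,0,0],[-0.75,0,-0.66,0,0,0],[-0.97,0,-0.2,0,0,0]]]'

```text
clock: 1.43
eef_pos: [497.2, 96.8, 238.9]
tool_rot: [-1.565, 0.003, 1.324]
force: [1.7, -0.3, -0.4]
width: 55.2
```

>>> apply_moves --commands '[[[-0.98,0,-0.2,0,0,0],[-0.98,0,-0.2,0,0,0],[-0.98,0,-0.2,0,0,0],[-0.98,0,-0.2,0,0,0],[-0.98,0,-0.2,0,0,0],[-0.98,0,-0.2,0,0,0],[-0.98,0,-0.2,0,0,0]]]'

```text
clock: 2.02
eef_pos: [481.3, -194.7, 237.9]
tool_rot: [-1.563, 0.003, 1.324]
force: [1.0, 0.9, -0.2]
width: 54.8
```

>>> apply_moves --commands '[[[-0.65,0.3,-0.44,-0.03,-0.5,0],[-0.65,0.3,-0.44,-0.03,-0.5,0],[-0.65,0.3,-0.44,-0.03,-0.5,0],[0,0,0,0,0,0],[0,0,0,0,0,0]]]'

```text
clock: 2.43
eef_pos: [512.8, -299.5, 199.3]
tool_rot: [-1.569, 0.009, 1.444]
force: [0.4, 0.8, 0.5]
width: 55.0
```

```bash
cat > to.py <<'E'
import sys,numpy as np
from cell import readout
from scipy.spatial.transform import Rotation as Ro
s=readout.read_state();p=s["eef_pos"];R=Ro.from_euler("xyz",s["tool_rot"])
x,y,z,yaw=map(float,sys.argv[1:5])
t=R.inv().apply(np.array([x,y,z])-p);w=(R.inv()*Ro.from_euler("xyz",[-np.pi/2,0,yaw])).as_rotvec()
print("pos",p.round(1),"rot",s["tool_rot"].round(3),"F",s["force"].round(1),"w",round(s["width"],1),"t",round(s["clock"],2))
print("units",(t/40).round(2),(np.degrees(w)/5).round(2),"dist",np.linalg.norm(t).round(1))
E
python3 to.py 513 -283.5 200 1.45
python3 - <<'E'
from h import *
from cell import eyes
d={n:eyes.get_image(n) for n in("side","top")};pickle.dump(d,open("d1.pkl","wb"))
a=d["top"]["image"][160:280,340:500,::-1];b=d["side"]["image"][90:210,250:410,::-1]
cv2.imwrite("pics/g1.png",np.hstack([cv2.resize(q,(400,300),interpolation=2) for q in(a,b)]))
E
```

```text
pos [ 512.8 -299.5  199.3] rot [-1.569  0.009  1.444] F [0.4 0.8 0.5] w 55.0 t 2.43
units [ 0.4  -0.02  0.04] [-0.02 -0.07 -0.1 ] dist 16.0
```

View pics/g1.png

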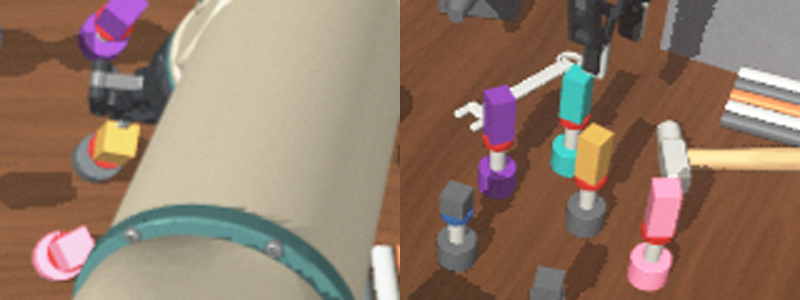

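Run:
```python
from h import *
d=pickle.load(open("d1.pkl","rb"))
for n,(x,y,s) in {"top":(340,160,2.5),"side":(250,90,2.5)}.items():
    p=proj(d[n],[[512.8,-299.5,199.3],[512.8,-299.5,253],[513,-283.5,124],[513,-283.5,72]]);print(n,p.round(1),((p-[x,y])*s).round(0))
```

```text
top [[405.5 207.9]
 [412.4 202.6]
 [388.6 214.1]
 [383.9 218.1]] [[164. 120.]
 [181. 107.]
 [121. 135.]
 [110. 145.]]
side [[334.3 112.8]
 [337.3  92. ]
 [327.7 142.8]
 [325.5 158.8]] [[211.  57.]
 [218.   5.]
 [194. 132.]
 [189. 172.]]
```

The fingers stand above and slightly beyond the brass head, at (610,55) and (594,140) in the side crop. I'll align, then descend.

>>> apply_moves --commands '[[[0.4,0.3,0.04,-0.02,-0.07,-0.1],[0,0.5,0,0,0,0],[0,0.5,0,0,0,0],[0,0.2,0,0,0,0],[0,0,0,0,0,0]]]'

```text
clock: 2.95
eef_pos: [515.2, -274.6, 141.7]
tool_rot: [-1.576, -0.002, 1.459]
force: [0.9, 0.2, 0.1]
width: 55.3
```

```bash
python3 to.py 513 -283.5 85 1.45
```

```text
pos [ 515.2 -274.6  141.7] rot [-1.576 -0.002  1.459] F [0.9 0.2 0.1] w 55.3 t 2.95
units [-0.23  1.42  0.04] [0.06 0.11 0.02] dist 57.4
```

>>> apply_moves --commands '[[[-0.2,0,0.04,0.05,0.1,0],[0,0,0,0,0,0],[0,0,0,0,0,0]]]'

```text
clock: 3.2
eef_pos: [513.8, -281.2, 143.9]
tool_rot: [-1.573, -0.002, 1.453]
force: [0.3, 0.2, 0.1]
width: 55.1
```

```bash
python3 to.py 513 -283.5 85 1.45
```

```text
pos [ 513.8 -281.2  143.9] rot [-1.573 -0.002  1.453] F [0.3 0.2 0.1] w 55.1 t 3.2
units [-0.06  1.47  0.02] [0.02 0.03 0.02] dist 59.0
```

>>> apply_moves --commands '[[[-0.05,0.3,0.02,0,0,0],[0,0.3,0,0,0,0],[0,0.3,0,0,0,0],[0,0.3,0,0,0,0],[0,0.2,0,0,0,0],[0,0,0,0,0,0],[0,0,0,0,0,0]]]'

```text
clock: 3.78
eef_pos: [515.0, -287.0, 87.4]
tool_rot: [-1.581, 0.002, 1.45]
force: [-0.1, 0.5, 0.1]
width: 55.1
```

```bash
python3 to.py 513 -283.5 85 1.45
python3 - <<'E'
from h import *
from cell import eyes
d={"side":eyes.get_image("side")};pickle.dump(d,open("d2.pkl","wb"))
cv2.imwrite("pics/g2.png",cv2.resize(d["side"]["image"][100:200,260:400,::-1],(700,500),interpolation=2))
E
```

```text
pos [ 515.  -287.    87.4] rot [-1.581  0.002  1.45 ] F [-0.1  0.5  0.1] w 55.1 t 3.78
units [0.08 0.06 0.06] [ 0.12 -0.   -0.03] dist 4.7
```

View pics/g2.png

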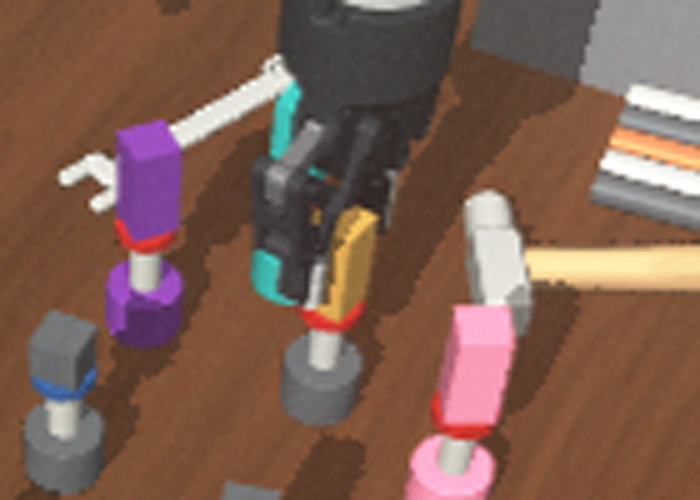

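The fingers straddle the brass head at (345,260) in the crop. I'll make a small correction, then grip.

>>> apply_moves --commands '[[[0.08,0.04,0.06,0.1,0,-0.03],[0,0,0,0.02,0,0],[0,0,0,0,0,0]]]'

```text
clock: 4.08
eef_pos: [513.5, -283.8, 87.1]
tool_rot: [-1.572, 0.0, 1.45]
force: [0.4, -0.1, 0.4]
width: 55.1
```

```bash
python3 to.py 513 -283.5 85 1.45
```

```text
pos [ 513.5 -283.8   87.1] rot [-1.572  0.     1.45 ] F [ 0.4 -0.1  0.4] w 55.1 t 4.08
units [0.01 0.05 0.01] [ 0.01 -0.01 -0.  ] dist 2.2
```

>>> apply_moves --commands '[[[0,0.05,0,0,0,0],[0,0,0,0,0,0],[0,0,0,0,0,0],[0,0,0,0,0,0],[0,0,0,0,0,0],[0,0,0,0,0,0],[0,0,0,0,0,0]]]' --claw 10

```text
clock: 4.67
eef_pos: [514.5, -283.8, 86.2]
tool_rot: [-1.574, 0.001, 1.45]
force: [0.2, 0.7, 0.3]
width: 23.6
```

```bash
python3 to.py 513 -283.5 85 1.45
```

```text
pos [ 514.5 -283.8   86.2] rot [-1.574e+00  1.000e-03  1.450e+00] F [0.2 0.7 0.3] w 23.6 t 4.67
units [0.   0.03 0.04] [ 0.04 -0.   -0.01] dist 2.0
```

>>> apply_moves --commands '[[[0,-0.3,0,0,0,0],[0,-0.6,0,0,0,0],[0,-0.8,0,0,0,0],[0,-0.8,0,0,0,0],[0,-0.8,0,0,0,0],[0,-0.5,0,0,0,0],[0,-0.2,0,0,0,0],[0,0,0,0,0,0]]]'

```text
clock: 5.33
eef_pos: [507.7, -280.5, 250.3]
tool_rot: [-1.557, -0.005, 1.45]
force: [0.8, -0.7, -6.8]
width: 23.2
```

```bash
python3 to.py 490 -60 240 1.376
```

```text
pos [ 507.7 -280.5  250.3] rot [-1.557 -0.005  1.45 ] F [ 0.8 -0.7 -6.8] w 23.2 t 5.33
units [5.42 0.3  1.1 ] [-0.16  0.84  0.06] dist 221.5
```

>>> apply_moves --commands '[[[0.5,0,0.1,-0.08,0.2,0.03],[0.9,0,0.18,-0.08,0.2,0.03],[0.9,0,0.18,0,0.2,0],[0.9,0,0.18,0,0.2,0],[0.9,0,0.18,0,0,0],[0.9,0,0.18,0,0,0],[0.5,0,0.1,0,0,0],[0,0,0,0,0,0]]]'

```text
clock: 6.0
eef_pos: [491.7, -49.7, 238.3]
tool_rot: [-1.55, 0.005, 1.368]
force: [-0.4, -0.5, -5.7]
width: 23.1
```

```bash
python3 to.py 433 147 240 1.376
```

```text
pos [491.7 -49.7 238.3] rot [-1.55   0.005  1.368] F [-0.4 -0.5 -5.7] w 23.1 t 6.0
units [ 4.52 -0.02  2.43] [-0.23 -0.1  -0.05] dist 205.3
```

>>> apply_moves --commands '[[[0.5,0,0.27,-0.12,-0.05,-0.03],[0.8,0,0.43,-0.12,-0.05,-0.03],[0.85,0,0.45,0,0,0],[0.85,0,0.45,0,0,0],[0.8,0,0.43,0,0,0],[0.5,0,0.27,0,0,0],[0.2,0,0.1,0,0,0],[0,0,0,0,0,0]]]'

```text
clock: 6.67
eef_pos: [422.5, 149.7, 227.4]
tool_rot: [-1.555, 0.011, 1.376]
force: [0.3, -0.1, -6.9]
width: 23.2
```

```bash
python3 to.py 433 147 152 1.376
```

```text
pos [422.5 149.7 227.4] rot [-1.555  0.011  1.376] F [ 0.3 -0.1 -6.9] w 23.2 t 6.67
units [ 0.01  1.88 -0.3 ] [-0.18  0.   -0.13] dist 76.1
```

>>> apply_moves --commands '[[[0,0.3,-0.15,-0.09,0,-0.07],[0,0.5,-0.15,-0.09,0,-0.06],[0,0.5,0,0,0,0],[0,0.4,0,0,0,0],[0,0.15,0,0,0,0],[0,0,0,0,0,0],[0,0,0,0,0,0],[0,0,0,0,0,0]]]'

```text
clock: 7.33
eef_pos: [436.3, 135.1, 147.9]
tool_rot: [-1.57, 0.009, 1.366]
force: [-0.1, -0.4, -5.2]
width: 23.5
```

```bash
python3 to.py 433 147 152 1.376
python3 - <<'E'
from h import *
from cell import eyes
d={n:eyes.get_image(n) for n in("side","top")};pickle.dump(d,open("d3.pkl","wb"))
I=[cv2.resize(d[n]["image"][y:y+h,x:x+w,::-1],(400,300),interpolation=2) for n,x,y,w,h in(("top",130,140,120,90),("side",170,230,120,90))]
cv2.imwrite("pics/g3.png",np.hstack(I))
E
```

```text
pos [436.3 135.1 147.9] rot [-1.57   0.009  1.366] F [-0.1 -0.4 -5.2] w 23.5 t 7.33
units [ 0.27 -0.1   0.14] [-0.   -0.12 -0.1 ] dist 13.0
```

View pics/g3.png

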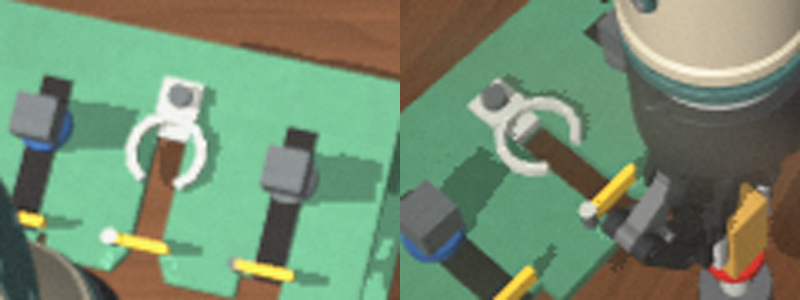

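The side crop shows the die held in front of the mouth (brass at (745,225), mouth near (660,240)), with its foot below the plate. I'll refine the slot's centre line from the brown gap.

Run:
```python
from h import *
d=pickle.load(open("d0.pkl","rb"))
# fit slot strip x 24..56 past mouth: opening visible = intersection of top (z110) & bottom (z100) openings
m0=np.array([492,135.]);a0=-.195
for n in("top","side"):
    r=d[n];H=hsv(r);green=cv2.inRange(H,(40,40,40),(90,255,255))
    img=r["image"].astype(np.float32);res=[]
    for s in np.arange(30,54,3.):
        u=np.array([np.cos(a0),np.sin(a0)]);v=np.array([-u[1],u[0]])
        ys=np.arange(-16,16.01,.25)
        # scan across at z=110
        P=np.array([[*(m0+s*u+y*v),110] for y in ys]);q=proj(r,P).astype(np.float32)
        g=cv2.remap(img,q[:,0][None],q[:,1][None],1)[0]
        t=g[:,1]-g[:,0]  # green minus red
        ctr=t[len(t)//2-8:len(t)//2+8].mean();hi=np.median(np.r_[t[:12],t[-12:]])
        b=t<(ctr+hi)/2;i=np.where(b)[0];res.append((ys[i[0]],ys[i[-1]]))
    R=cv2.Rodrigues(np.array(r["rvec"],float))[0];c=-R.T@np.array(r["tvec"]).ravel()
    w=(np.array([*(m0+42*u),110])-c);sh=10/abs(w[2])*(w[:2]@v) # shift of bottom edge in y at z110 plane (toward cam)
    res=np.array(res);print(n,"bottom edge seen shifted",-sh);print(res.round(1).tolist(),res.mean(0))
for n,uv in(("top",(180,186.5)),("side",(0,0))):
    pass
```

```text
top bottom edge seen shifted -2.473874834195642
[[-8.2, 9.0], [-8.2, 9.0], [-8.2, 9.2], [-8.2, 9.0], [-8.2, 9.0], [-8.2, 9.0], [-8.2, 9.0], [-8.0, 9.0]] [-8.21875  9.03125]
side bottom edge seen shifted 3.1288396182756273
[[-5.8, 9.8], [-5.8, 9.5], [-6.0, 9.5], [-6.0, 9.8], [-6.0, 10.0], [-5.8, 9.5], [-6.0, 9.8], [-6.0, 9.8]] [-5.90625  9.6875 ]
```

```bash
cat > ts.py <<'E'
import sys,numpy as np
from cell import readout
from scipy.spatial.transform import Rotation as Ro
# usage: s lateral z  (target), rack slot coordinates
s=readout.read_state();p=s["eef_pos"];R=Ro.from_euler("xyz",s["tool_rot"])
u=np.array([np.cos(-.195),np.sin(-.195),0]);v=np.array([-u[1],u[0],0]);m=np.array([492.2,136,0])
S,l,z=map(float,sys.argv[1:4]);q=m+S*u+l*v+[0,0,z]
t=R.inv().apply(q-p);w=(R.inv()*Ro.from_euler("xyz",[-np.pi/2,0,1.376])).as_rotvec()
F=s["force"]
print("s %.1f lat %.1f z %.1f"%((p-m)@u.T if 0 else (p-m)@u,(p-m)@v,p[2]),"rot",s["tool_rot"].round(3),"Fu %.1f Fv %.1f Fz %.1f"%(F@u,F@v,F[2]),"w %.1f t %.2f"%(s["width"],s["clock"]))
print("units",(t/40).round(3),(np.degrees(w)/5).round(2))
E
python3 ts.py -55 0 151
```

```text
s -54.4 lat -11.2 z 148.3 rot [-1.572  0.008  1.366] Fu 0.1 Fv 0.1 Fz -5.3 w 23.6 t 7.43
units [ 0.279 -0.069  0.017] [ 0.01 -0.11 -0.09]
```

>>> apply_moves --commands '[[[0.28,-0.07,0.02,0,-0.11,-0.09],[0,0,0,0,0,0],[0,0,0,0,0,0],[0,0,0,0,0,0]]]'

```text
clock: 7.77
eef_pos: [439.9, 149.3, 153.7]
tool_rot: [-1.576, -0.004, 1.378]
force: [0.6, -0.4, -6.1]
width: 23.3
```

```bash
python3 ts.py -55 0 151
```

```text
s -53.9 lat 3.0 z 153.7 rot [-1.576 -0.004  1.378] Fu 0.6 Fv -0.2 Fz -6.1 w 23.3 t 7.77
units [-0.074  0.067  0.028] [0.06 0.02 0.05]
```

>>> apply_moves --commands '[[[-0.06,0.05,0,0.05,0,0.04],[0,0,0,0,0,0],[0,0,0,0,0,0]]]'

```text
clock: 8.02
eef_pos: [439.5, 147.1, 152.0]
tool_rot: [-1.572, -0.001, 1.379]
force: [0.3, 0.2, -4.5]
width: 23.2
```

```bash
python3 ts.py -20 0 151
```

```text
s -53.9 lat 0.7 z 152.0 rot [-1.572e+00 -1.000e-03  1.379e+00] Fu 0.2 Fv 0.2 Fz -4.5 w 23.2 t 8.02
units [-0.021  0.025 -0.847] [0.01 0.04 0.01]
```

>>> apply_moves --commands '[[[-0.02,0.02,-0.1,0,0.03,0],[0,0,-0.15,0,0,0],[0,0,-0.15,0,0,0],[0,0,-0.15,0,0,0],[0,0,-0.15,0,0,0],[0,0,-0.1,0,0,0],[0,0,0,0,0,0]]]'

```text
clock: 8.6
eef_pos: [475.0, 138.5, 150.6]
tool_rot: [-1.573, -0.0, 1.375]
force: [0.9, 0.3, -5.0]
width: 23.2
```

```bash
python3 ts.py 0 0 151
```

```text
s -17.4 lat -0.9 z 150.6 rot [-1.573 -0.     1.375] Fu 0.8 Fv 0.5 Fz -5.0 w 23.2 t 8.60
units [ 0.023 -0.008 -0.434] [ 0.02 -0.01  0.  ]
```

>>> apply_moves --commands '[[[0.015,0,-0.06,0,0,0],[0.01,0,-0.06,0,0,0],[0,0,-0.06,0,0,0],[0,0,-0.06,0,0,0],[0,0,-0.06,0,0,0],[0,0,-0.06,0,0,0],[0,0,-0.04,0,0,0],[0,0,0,0,0,0]]]'

```text
clock: 9.27
eef_pos: [491.8, 136.2, 150.3]
tool_rot: [-1.571, 0.0, 1.375]
force: [0.0, -0.2, -6.3]
width: 23.3
```

```bash
python3 ts.py 10 0 151
```

```text
s -0.4 lat 0.1 z 150.3 rot [-1.571  0.     1.375] Fu 0.1 Fv -0.2 Fz -6.3 w 23.3 t 9.27
units [-0.002 -0.017 -0.261] [ 0.   -0.01 -0.  ]
```

>>> apply_moves --commands '[[[0,-0.015,-0.05,0,0,0],[0,0,-0.05,0,0,0],[0,0,-0.05,0,0,0],[0,0,-0.05,0,0,0],[0,0,-0.05,0,0,0],[0,0,-0.05,0,0,0],[0,0,-0.05,0,0,0]]]'

```text
clock: 9.85
eef_pos: [503.7, 133.6, 150.6]
tool_rot: [-1.565, 0.002, 1.376]
force: [-3.2, 1.0, -3.1]
width: 23.2
```

```bash
python3 ts.py 30 0 151
```

```text
s 11.8 lat -0.1 z 150.6 rot [-1.565  0.002  1.376] Fu -3.3 Fv 0.3 Fz -3.1 w 23.2 t 9.85
units [ 0.003 -0.012 -0.455] [-0.06  0.   -0.02]
```

>>> apply_moves --commands '[[[0,-0.01,-0.06,-0.04,0,-0.01],[0,0,-0.06,0,0,0],[0,0,-0.06,0,0,0],[0,0,-0.06,0,0,0]]]'

```text
clock: 10.18
eef_pos: [508.9, 132.4, 149.9]
tool_rot: [-1.559, 0.003, 1.378]
force: [-5.4, 0.8, -4.3]
width: 23.5
```

```bash
python3 ts.py 30 0 151
```

```text
s 17.1 lat -0.3 z 149.9 rot [-1.559  0.003  1.378] Fu -5.4 Fv -0.3 Fz -4.3 w 23.5 t 10.18
units [ 0.006 -0.031 -0.322] [-0.13  0.02 -0.03]
```

>>> apply_moves --commands '[[[0,-0.03,-0.08,-0.1,0,-0.03],[0,-0.01,-0.08,-0.05,0,0],[0,0,-0.08,-0.03,0,0],[0,0,-0.08,0,0,0]]]'

```text
clock: 10.52
eef_pos: [515.9, 129.2, 149.3]
tool_rot: [-1.563, 0.005, 1.379]
force: [-6.8, 2.0, -3.7]
width: 23.7
```

```bash
python3 ts.py 40 0 151
```

```text
s 24.5 lat -2.1 z 149.3 rot [-1.563  0.005  1.379] Fu -7.0 Fv 0.6 Fz -3.7 w 23.7 t 10.52
units [ 0.051 -0.045 -0.386] [-0.09  0.03 -0.06]
```

>>> apply_moves --commands '[[[0.05,-0.04,-0.08,-0.08,0,-0.05],[0.02,-0.01,-0.08,-0.03,0,0],[0.01,0,-0.08,-0.02,0,0],[0,0,-0.08,0,0,0]]]'

```text
clock: 10.85
eef_pos: [522.3, 128.0, 148.6]
tool_rot: [-1.56, 0.008, 1.379]
force: [-6.2, 2.1, -3.2]
width: 23.6
```

```bash
python3 ts.py 40 0 151
```

```text
s 31.1 lat -2.0 z 148.6 rot [-1.56   0.008  1.379] Fu -6.5 Fv 0.8 Fz -3.2 w 23.6 t 10.85
units [ 0.05  -0.063 -0.222] [-0.13  0.03 -0.09]
```

>>> apply_moves --commands '[[[0.06,-0.07,-0.05,-0.12,0,-0.08],[0.03,-0.04,-0.05,-0.06,0,-0.03],[0,0,-0.02,0,0,0]]]'

```text
clock: 11.1
eef_pos: [525.0, 127.3, 151.2]
tool_rot: [-1.57, 0.004, 1.378]
force: [-5.7, 1.8, -2.0]
width: 23.4
```

```bash
python3 ts.py 40 0 151
python3 - <<'E'
from h import *
from cell import eyes
d={n:eyes.get_image(n) for n in("side","top")};pickle.dump(d,open("d4.pkl","wb"))
I=[cv2.resize(d[n]["image"][y:y+h,x:x+w,::-1],(400,300),interpolation=2) for n,x,y,w,h in(("top",140,150,80,60),("side",180,245,80,60))]
cv2.imwrite("pics/g4.png",np.hstack(I))
E
```

```text
s 33.9 lat -2.2 z 151.2 rot [-1.57   0.004  1.378] Fu -6.0 Fv 0.7 Fz -2.0 w 23.4 t 11.10
units [ 0.054  0.005 -0.154] [-0.01  0.02 -0.05]
```

View pics/g4.png

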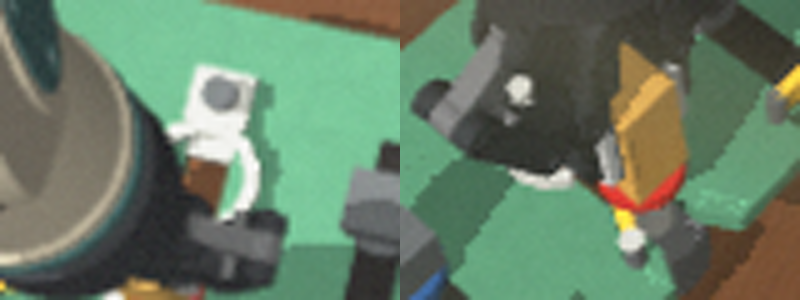

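The side view shows the flap being held open at (625,220), but the die looks pitched in the grip: the foot at (680,245) trails the collar at (645,190). I'll measure that tilt, using the earlier picture in front of the mouth for comparison.

```bash
cat > tilt.py <<'E'
from h import *
from scipy.spatial.transform import Rotation as Ro
u=np.array([np.cos(-.195),np.sin(-.195),0]);v=np.array([-u[1],u[0],0]);M=np.array([492.2,136,0])
def run(fn,s,l,z,win):
    r=pickle.load(open(fn,"rb"))["side"];H=hsv(r)
    x,y,w,h=win;k=np.zeros((420,560),bool);k[y:y+h,x:x+w]=1
    br=(cv2.inRange(H,(12,110,60),(24,255,255))>0)&k
    br=cv2.morphologyEx(br.astype(np.uint8),cv2.MORPH_OPEN,np.ones((2,2)))
    lab=cv2.connectedComponentsWithStats(br);i=1+np.argmax(lab[2][1:,4]);br=(lab[1]==i).astype(float)
    red=((cv2.inRange(H,(0,150,70),(6,255,255))>0)|(cv2.inRange(H,(174,150,70),(180,255,255))>0))&k
    print(fn,"brass",br.sum(),"red",red.sum(),"red ctr",np.argwhere(red).mean(0)[::-1])
    c0=M+s*u+l*v+[0,0,z+19]
    a=np.arange(24)*np.pi/12
    col=np.array([[16*np.cos(t),16*np.sin(t),zz] for t in a for zz in(64,72)])-[0,0,104]
    hd=box(-12,12,-12,12,72,124)-[0,0,104]
    def f(p):
        Rm=(Ro.from_rotvec(v*p[0])*Ro.from_euler("z",-.195)).as_matrix()
        c=c0+u*p[1]+np.array([0,0,p[2]])
        hm=raster(r,[hd@Rm.T+c]);cm=np.clip(raster(r,[col@Rm.T+c])-hm,0,1)
        return -(hm*br).sum()+ (br*(1-hm)).sum() - .0*hm.sum() + ((1-cm)*red).sum()*1.5 + .25*hm.sum()+.25*cm.sum()
    best=min((minimize(f,[t,0,0],method="Nelder-Mead",options=dict(initial_simplex=[[t,0,0],[t+.1,0,0],[t,4,0],[t,0,4]])) for t in(-.1,.1,.3)),key=lambda q:q.fun)
    print("tilt(+ = head forward) %.3f du %.1f dz %.1f"%tuple(best.x),best.fun)
if __name__=="__main__":
    run("d3.pkl",-55.0,-11.2,148.2,(250,270,60,60))
    run("d4.pkl",33.9,-2.2,151.2,(215,245,40,55))
E
python3 tilt.py
```

```text
d3.pkl brass 318.0 red 45 red ctr [271.6        311.13333333]
tilt(+ = head forward) -0.185 du -52.6 dz 102.0 -62.90686274509805
d4.pkl brass 310.0 red 49 red ctr [228.91836735 283.34693878]
tilt(+ = head forward) -0.092 du -6.0 dz -1.1 -151.20098039215688
```

Run:
```python
from h import *
from tilt import u,v,M
for fn,s,l,z,(x,y,k) in(("d3.pkl",-55.,-11.2,148.2,(170,230,3.333)),("d4.pkl",33.9,-2.2,151.2,(180,245,5))):
    r=pickle.load(open(fn,"rb"))["side"]
    im=cv2.resize(r["image"][y:y+300*1//int(k+.01) if 0 else y+int(300/k),x:x+int(400/k),::-1],(784,588),interpolation=2);k2=784/(int(400/k))
    b=M+(s-1.7)*u+l*v+[0,0,z-86.2]
    a=np.arange(25)*np.pi/12
    for rad,zz in((20,0),(20,30),(8,30),(16,64),(16,72)):
        P=np.array([b+rad*(np.cos(t)*u+np.sin(t)*v)+[0,0,zz] for t in a]);q=((proj(r,P)-[x,y]+.5)*k2).astype(int)
        cv2.polylines(im,[q],True,(255,255,255),1)
    for zz in(72,124):
        P=np.array([b+i*12*u+j*12*v+[0,0,zz] for i,j in((1,1),(1,-1),(-1,-1),(-1,1))]);cv2.polylines(im,[((proj(r,P)-[x,y]+.5)*k2).astype(int)],True,(255,0,255),1)
    cv2.imwrite(f"pics/o_{fn[:2]}.png",im)
a,b=[cv2.imread(f"pics/o_{n}.png") for n in("d3","d4")]
cv2.imwrite("pics/o.png",np.hstack([a[288:,384:],b[150:450,300:700]]))
```

```text
(no output)
```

View pics/o.png

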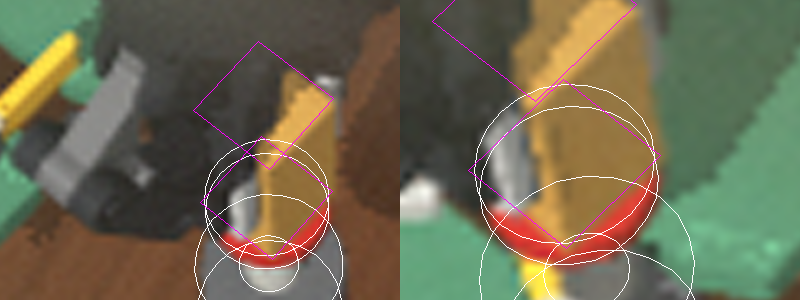

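The upright model overlay matches the die in both pictures: collar and foot outlines agree to about 1 px. The apparent tilt was only perspective, so I'll carry on.

>>> apply_moves --commands '[[[0.06,0,-0.08,-0.02,0,-0.05],[0.04,-0.01,-0.08,-0.03,0,-0.02],[0.03,-0.02,-0.08,-0.02,0,0],[0.02,-0.02,-0.08,-0.02,0,0]]]'

```text
clock: 11.53
eef_pos: [536.8, 127.0, 152.5]
tool_rot: [-1.574, 0.004, 1.377]
force: [-3.6, -2.4, -6.9]
width: 23.5
```

```bash
python3 ts.py 50 0 151
```

```text
s 45.5 lat -0.2 z 152.5 rot [-1.574  0.004  1.377] Fu -3.0 Fv -3.1 Fz -6.9 w 23.5 t 11.53
units [ 0.004  0.037 -0.112] [ 0.04  0.01 -0.04]
```

>>> apply_moves --commands '[[[0.01,0.02,-0.07,0.02,0,-0.03],[0.01,0,-0.07,0,0,0],[0,0,-0.07,0,0,0],[0,0,-0.05,0,0,0]]]'

```text
clock: 11.87
eef_pos: [553.2, 124.3, 152.8]
tool_rot: [-1.582, -0.001, 1.375]
force: [0.3, -0.1, -5.8]
width: 23.3
```

```bash
python3 ts.py 62 0 151
```

```text
s 62.1 lat 0.3 z 152.8 rot [-1.582e+00 -1.000e-03  1.375e+00] Fu 0.3 Fv -0.0 Fz -5.8 w 23.3 t 11.87
units [-0.009  0.046  0.002] [ 0.13 -0.01  0.01]
```

>>> apply_moves --commands '[[[0,0.03,0,0.12,0,0],[0,0,0,0,0,0],[0,0,0,0,0,0]]]'

```text
clock: 12.12
eef_pos: [556.0, 124.2, 152.3]
tool_rot: [-1.575, -0.002, 1.375]
force: [-1.5, -1.2, -4.8]
width: 23.4
```

```bash
python3 ts.py 68 0 150
```

```text
s 64.9 lat 0.8 z 152.3 rot [-1.575 -0.002  1.375] Fu -1.3 Fv -1.5 Fz -4.8 w 23.4 t 12.12
units [-0.019  0.058 -0.076] [ 0.05 -0.02  0.02]
```

>>> apply_moves --commands '[[[-0.02,0.03,-0.03,0.04,0,0],[0,0,-0.03,0,0,0],[0,0,-0.03,0,0,0],[0,0,-0.03,0,0,0]]]'

```text
clock: 12.45
eef_pos: [560.6, 123.2, 150.9]
tool_rot: [-1.571, -0.003, 1.375]
force: [-2.3, -1.8, -4.9]
width: 23.5
```

```bash
python3 ts.py 74 0 150
```

```text
s 69.6 lat 0.7 z 150.9 rot [-1.571 -0.003  1.375] Fu -1.9 Fv -2.2 Fz -4.9 w 23.5 t 12.45
units [-0.017  0.023 -0.11 ] [-0.   -0.01  0.03]
```

>>> apply_moves --commands '[[[-0.025,0.015,-0.02,0,0,0.02],[0,0,-0.02,0,0,0],[0,0,-0.02,0,0,0],[0,0,0,0,0,0]]]'

```text
clock: 12.78
eef_pos: [563.9, 122.5, 150.4]
tool_rot: [-1.572, -0.003, 1.376]
force: [-0.5, -0.5, -6.1]
width: 23.4
```

```bash
python3 ts.py 76 0 150
```

```text
s 73.0 lat 0.7 z 150.4 rot [-1.572 -0.003  1.376] Fu -0.4 Fv -0.6 Fz -6.1 w 23.4 t 12.78
units [-0.017  0.011 -0.075] [ 0.02 -0.    0.03]
```

>>> apply_moves --commands '[[[-0.01,0.01,-0.02,0,0,0.02],[0,0,-0.02,0,0,0],[0,0,-0.02,0,0,0],[0,0,-0.02,0,0,0]]]'

```text
clock: 13.12
eef_pos: [567.3, 121.9, 150.1]
tool_rot: [-1.573, -0.001, 1.376]
force: [-1.1, -0.1, -5.0]
width: 23.7
```

```bash
python3 ts.py 76 0 150
python3 - <<'E'
from h import *
from cell import eyes
d={n:eyes.get_image(n) for n in("side","top")};pickle.dump(d,open("d5.pkl","wb"))
I=[cv2.resize(d[n]["image"][y:y+h,x:x+w,::-1],(400,300),interpolation=2) for n,x,y,w,h in(("top",140,150,80,60),("side",180,245,80,60))]
cv2.imwrite("pics/g5.png",np.hstack(I))
E
```

```text
s 76.4 lat 0.7 z 150.1 rot [-1.573e+00 -1.000e-03  1.376e+00] Fu -1.1 Fv -0.3 Fz -5.0 w 23.7 t 13.12
units [-0.017  0.002  0.01 ] [0.02 0.   0.01]
```

View pics/g5.png

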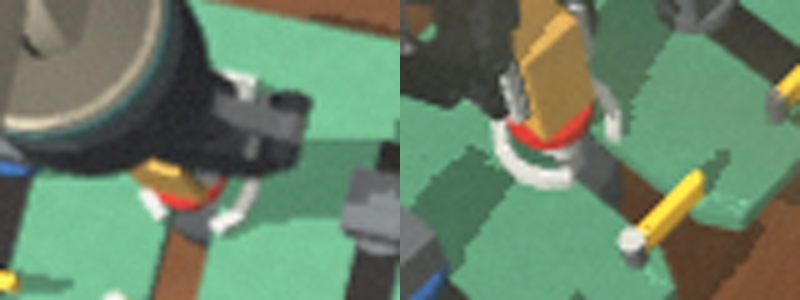

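The flap has shut behind the neck (side crop (670,210)) and the collar stands over the ring at (550,130). I'll creep on to the stop.

>>> apply_moves --commands '[[[-0.01,0,-0.02,0,0,0.01],[0,0,-0.02,0,0,0],[0,0,-0.02,0,0,0]]]'

```text
clock: 13.47
eef_pos: [569.9, 121.4, 150.2]
tool_rot: [-1.573, -0.001, 1.376]
force: [-2.7, -0.4, -5.7]
width: 23.5
```

```bash
python3 ts.py 78 0 150
```

```text
s 79.1 lat 0.7 z 150.2 rot [-1.573e+00 -1.000e-03  1.376e+00] Fu -2.6 Fv -0.9 Fz -5.7 w 23.5 t 13.47
units [-0.017  0.006  0.027] [0.02 0.   0.01]
```

>>> apply_moves --commands '[[[0,0,-0.02,0,0,0],[0,0,-0.02,0,0,0]]]'

```text
clock: 13.63
eef_pos: [570.1, 121.4, 150.2]
tool_rot: [-1.57, -0.0, 1.377]
force: [-2.9, -0.2, -3.3]
width: 23.7
```

```bash
python3 ts.py 78 0 150
```

```text
s 79.3 lat 0.7 z 150.2 rot [-1.57  -0.     1.377] Fu -2.8 Fv -0.8 Fz -3.3 w 23.7 t 13.63
units [-0.018  0.004  0.031] [-0.01  0.01  0.01]
```

>>> apply_moves --commands '[[[0,0,-0.02,0,0,0],[0,0,-0.02,0,0,0],[0,0,-0.03,0,0,0]]]'

```text
clock: 13.88
eef_pos: [570.5, 121.3, 150.0]
tool_rot: [-1.565, 0.0, 1.377]
force: [-5.1, 0.1, -1.6]
width: 23.5
```

```bash
python3 ts.py 78 0 150
```

```text
s 79.7 lat 0.8 z 150.0 rot [-1.565  0.     1.377] Fu -5.0 Fv -0.8 Fz -1.6 w 23.5 t 13.88
units [-0.019  0.001  0.043] [-0.07  0.01 -0.  ]
```

Run:
```python
from h import *
from tilt import u,v,M
d=pickle.load(open("d0.pkl","rb"))
for n,win in(("top",(160,160,40,40)),("side",(190,250,45,40))):
    r=d[n];H=hsv(r);m=(cv2.inRange(H,(0,0,140),(180,45,255))>0)
    x,y,w,h=win;k=np.zeros_like(m);k[y:y+h,x:x+w]=1;m&=k
    # rectify onto rack plane z=116: s 40..110, lat -30..30, .5mm
    S,L=np.meshgrid(np.arange(45,105,.5),np.arange(-30,30,.5),indexing="ij")
    q=proj(r,(M+S[...,None]*u+L[...,None]*v+[0,0,116]).reshape(-1,3)).astype(np.float32).reshape(*S.shape,2)
    W=cv2.remap(m.astype(np.float32),q[...,0],q[...,1],1)
    best=[]
    for ro in(22,23,24,25):
      for s in np.arange(66,86,.5):
        for l in np.arange(-4,4.1,.5):
            D=np.hypot(S-s,L-l);a=((D>18)&(D<ro)&~((abs(L-l)<12)&(S<s))&(S<s+12)).astype(float)
            out=(((D<17.5)|((D>ro+.5)&(D<ro+5)))&(S<s+8)).astype(float)
            best.append(((a*W).sum()/a.sum()-(out*W).sum()/out.sum(),s,l,ro))
    print(n,sorted(best)[-4:])
```

```text
top [(np.float64(0.9012341581704899), np.float64(73.5), np.float64(0.0), 23), (np.float64(0.9033172702492213), np.float64(74.0), np.float64(0.0), 23), (np.float64(0.9087572986361867), np.float64(73.5), np.float64(-0.5), 23), (np.float64(0.9096907856308412), np.float64(74.0), np.float64(-0.5), 23)]
side [(np.float64(0.8568752378486972), np.float64(73.0), np.float64(0.0), 23), (np.float64(0.8578325788551402), np.float64(72.5), np.float64(0.0), 23), (np.float64(0.8585880051958917), np.float64(72.0), np.float64(0.5), 23), (np.float64(0.860040492357866), np.float64(72.5), np.float64(0.5), 23)]
```

```bash
cat > col.py <<'E'
from h import *
from tilt import u,v,M
import sys
from cell import eyes,readout
def col(d,zt,names=("side","top")):
  for n in names:
    r=d[n];H=hsv(r)
    m=((cv2.inRange(H,(0,150,60),(7,255,255))>0)|(cv2.inRange(H,(173,150,60),(180,255,255))>0)).astype(np.uint8)
    q0=proj(r,[M+75*u+[0,0,zt-20]])[0];k=np.zeros_like(m);k[int(q0[1])-25:int(q0[1])+25,int(q0[0])-25:int(q0[0])+25]=1;m*=k
    b=[]
    for s in np.arange(64,86,.5):
      for l in np.arange(-5,5.1,.5):
        a=np.arange(36)*np.pi/18
        c=M+s*u+l*v
        cyl=np.array([c+16*(np.cos(t)*u+np.sin(t)*v)+[0,0,zt-22.2+h] for t in a for h in(0,8)])
        # lower silhouette: hull of cylinder; score: red inside hull, and hull area below head not red penalised only near red rows
        mm=np.zeros((1680,2240),np.uint8);cv2.fillConvexPoly(mm,cv2.convexHull(np.round((proj(r,cyl)+.5)*64).astype(np.int32)),255,shift=4)
        f=cv2.resize(mm,(560,420),interpolation=cv2.INTER_AREA)/255.
        hd=np.array([c+i*12*u+j*12*v+[0,0,zt-22.2+h] for i in(-1,1) for j in(-1,1) for h in(8,60)])
        mm[:]=0;cv2.fillConvexPoly(mm,cv2.convexHull(np.round((proj(r,hd)+.5)*64).astype(np.int32)),255,shift=4)
        g=cv2.resize(mm,(560,420),interpolation=cv2.INTER_AREA)/255.
        e=np.clip(f-g,0,1);ys,xs=np.where(m);reg=np.zeros_like(f);reg[ys.min():,xs.min():xs.max()+1]=1
        b.append((np.abs(m-e)[reg>0].sum(),s,l))
    b.sort();print(n,"npx",m.sum(),[tuple(np.round(x,1)) for x in b[:4]])
d={n:eyes.get_image(n) for n in("side","top")};pickle.dump(d,open("d6.pkl","wb"))
z=readout.read_state()["eef_pos"][2];col(d,z)
E
python3 col.py; python3 ts.py 77.7 0 150
```

```text
side npx 50 [(np.float64(16.0), np.float64(78.0), np.float64(1.0)), (np.float64(16.3), np.float64(77.5), np.float64(0.5)), (np.float64(17.3), np.float64(77.5), np.float64(1.0)), (np.float64(17.3), np.float64(78.0), np.float64(1.5))]
top npx 17 [(np.float64(10.7), np.float64(77.5), np.float64(3.5)), (np.float64(10.9), np.float64(77.5), np.float64(3.0)), (np.float64(11.0), np.float64(77.5), np.float64(4.0)), (np.float64(11.2), np.float64(77.5), np.float64(2.5))]
s 79.7 lat 0.8 z 150.0 rot [-1.565  0.     1.377] Fu -5.2 Fv -0.9 Fz -2.0 w 23.4 t 13.98
units [-0.02   0.001  0.051] [-0.07  0.01 -0.  ]
```

>>> apply_moves --commands '[[[-0.012,0,0.03,-0.05,0,0],[0,0,0.01,0,0,0],[0,0,0,0,0,0],[0,0,0,0,0,0]]]'

```text
clock: 14.32
eef_pos: [570.0, 121.3, 150.0]
tool_rot: [-1.572, -0.001, 1.377]
force: [-2.0, -0.3, -3.4]
width: 23.8
```

```bash
python3 ts.py 77.2 0.2 134
```

```text
s 79.1 lat 0.7 z 150.0 rot [-1.572e+00 -1.000e-03  1.377e+00] Fu -1.9 Fv -0.7 Fz -3.4 w 23.8 t 14.32
units [-0.013  0.399  0.049] [0.01 0.01 0.01]
```

>>> apply_moves --commands '[[[-0.012,0,0.04,0,0,0],[0,0,0,0,0,0],[0,0,0,0,0,0]]]'

```text
clock: 14.57
eef_pos: [569.8, 121.3, 150.1]
tool_rot: [-1.575, -0.002, 1.377]
force: [-2.5, -0.9, -4.7]
width: 23.4
```

```bash
python3 ts.py 77.2 0.2 140
```

```text
s 79.0 lat 0.6 z 150.1 rot [-1.575 -0.002  1.377] Fu -2.3 Fv -1.3 Fz -4.7 w 23.4 t 14.57
units [-0.01   0.252  0.046] [0.05 0.01 0.02]
```

>>> apply_moves --commands '[[[-0.01,0,0.05,0.03,0,0],[-0.01,0,0.04,0,0,0],[0,0,0.02,0,0,0],[0,0,0,0,0,0]]]'

```text
clock: 14.9
eef_pos: [567.8, 121.4, 150.6]
tool_rot: [-1.578, -0.004, 1.377]
force: [-0.0, -0.1, -5.7]
width: 23.6
```

```bash
python3 ts.py 77.2 0.2 140
```

```text
s 77.0 lat 0.3 z 150.6 rot [-1.578 -0.004  1.377] Fu -0.0 Fv -0.1 Fz -5.7 w 23.6 t 14.90
units [-0.004  0.266 -0.002] [0.08 0.01 0.04]
```

>>> apply_moves --commands '[[[0,0.05,0,0.07,0,0.03],[0,0.06,0,0,0,0],[0,0.06,0,0,0,0],[0,0.05,0,0,0,0],[0,0,0,0,0,0],[0,0,0,0,0,0]]]'

```text
clock: 15.4
eef_pos: [569.0, 121.3, 141.0]
tool_rot: [-1.574, -0.001, 1.377]
force: [-0.6, 0.1, -5.2]
width: 23.3
```

```bash
python3 ts.py 77.2 0.2 136
```

```text
s 78.2 lat 0.5 z 141.0 rot [-1.574e+00 -1.000e-03  1.377e+00] Fu -0.6 Fv -0.0 Fz -5.2 w 23.3 t 15.40
units [-0.007  0.124  0.026] [0.03 0.01 0.01]
```

>>> apply_moves --commands '[[[-0.007,0.03,0.025,0.02,0,0],[0,0.03,0.01,0,0,0],[0,0.03,0,0,0,0],[0,0.02,0,0,0,0]]]'

```text
clock: 15.73
eef_pos: [567.6, 121.5, 136.3]
tool_rot: [-1.572, -0.001, 1.377]
force: [-0.2, 0.2, -5.6]
width: 23.7
```

```bash
python3 ts.py 77.2 0.2 133
```

```text
s 76.7 lat 0.3 z 136.3 rot [-1.572e+00 -1.000e-03  1.377e+00] Fu -0.3 Fv 0.1 Fz -5.6 w 23.7 t 15.73
units [-0.003  0.081 -0.011] [0.01 0.01 0.02]
```

>>> apply_moves --commands '[[[0,0.025,-0.01,0,0,0],[0,0.025,0,0,0,0],[0,0.02,0,0,0,0]]]'

```text
clock: 15.98
eef_pos: [568.0, 121.4, 133.2]
tool_rot: [-1.572, -0.001, 1.377]
force: [0.2, 0.0, -6.1]
width: 23.5
```

```bash
python3 ts.py 77.2 0.2 132
```

```text
s 77.2 lat 0.4 z 133.2 rot [-1.572e+00 -1.000e-03  1.377e+00] Fu 0.2 Fv 0.1 Fz -6.1 w 23.5 t 15.98
units [-0.004  0.029  0.   ] [0.01 0.01 0.02]
```

>>> apply_moves --commands '[[[0,0.02,0,0,0,0],[0,0.02,0,0,0,0],[0,0.02,0,0,0,0]]]'

```text
clock: 16.23
eef_pos: [568.2, 121.5, 132.2]
tool_rot: [-1.572, -0.002, 1.377]
force: [-3.3, -0.6, 4.5]
width: 23.2
```

```bash
python3 ts.py 77.2 0.2 132
```

```text
s 77.4 lat 0.5 z 132.2 rot [-1.572 -0.002  1.377] Fu -3.1 Fv -1.3 Fz 4.5 w 23.2 t 16.23
units [-0.006  0.004  0.004] [0.02 0.01 0.02]
```

Contact came at z = 132.2, exactly the predicted seat height, with Fz changing from -6 to +4.5 N. I'll release.

>>> apply_moves --commands '[[[0,0,0,0,0,0],[0,0,0,0,0,0],[0,0,0,0,0,0],[0,0,0,0,0,0],[0,0,0,0,0,0],[0,0,0,0,0,0]]]' --claw 42

```text
clock: 16.73
eef_pos: [571.7, 122.2, 134.5]
tool_rot: [-1.58, -0.005, 1.376]
force: [0.5, -0.6, -0.1]
width: 42.0
```

>>> apply_moves --commands '[[[0,-0.1,0,0,0,0],[0,-0.3,0,0,0,0],[0,-0.5,0,0,0,0],[0,-0.7,0,0,0,0],[0,-0.7,0,0,0,0],[0,-0.7,0,0,0,0],[0,-0.3,0,0,0,0],[0,0,0,0,0,0]]]'

```text
clock: 17.4
eef_pos: [569.3, 121.5, 272.2]
tool_rot: [-1.576, -0.004, 1.376]
force: [0.8, 0.8, -0.8]
width: 42.2
```

>>> apply_moves --commands '[[[0,0,0.5,0,0,0],[0,0,0.9,0,0,0],[0,0,0.9,0,0,0],[0,0,0.5,0,0,0],[0,0,0,0,0,0],[0,0,0,0,0,0]]]'

```text
clock: 17.9
eef_pos: [454.6, 142.4, 268.5]
tool_rot: [-1.577, -0.002, 1.375]
force: [0.0, 0.8, 0.2]
width: 42.0
```

```bash
python3 ts.py 0 0 250
python3 - <<'E'
from h import *
from cell import eyes
d={n:eyes.get_image(n) for n in("side","top")};pickle.dump(d,open("d7.pkl","wb"))
I=[cv2.resize(d[n]["image"][y:y+h,x:x+w,::-1],(400,300),interpolation=2) for n,x,y,w,h in(("top",140,150,80,60),("side",180,240,80,60))]
cv2.imwrite("pics/g7.png",np.hstack(I))
E
```

```text
s -38.1 lat -1.0 z 268.5 rot [-1.577 -0.002  1.375] Fu -0.1 Fv 0.8 Fz 0.2 w 42.0 t 17.90
units [ 0.025  0.469 -0.949] [ 0.07 -0.01  0.03]
```

View pics/g7.png

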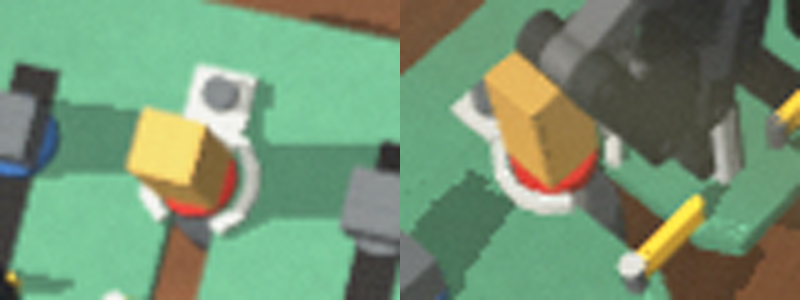

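The die stands in the ring (top crop (190,160), side crop (550,140)) with the flap shut at (670,215). One last numeric check for uprightness and height.

Run:
```python
from h import *
from tilt import u,v,M
from scipy.spatial.transform import Rotation as Ro
d=pickle.load(open("d7.pkl","rb"));V=[]
for n in("top","side"):
    r=d[n];H=hsv(r);q=proj(r,[M+77*u+[0,0,140]])[0].astype(int);m=cv2.inRange(H,(11,110,60),(26,255,255))
    k=np.zeros_like(m);k[q[1]-22:q[1]+18,q[0]-20:q[0]+20]=1;V.append((r,(m*k>0).astype(float)))
B=box(-12,12,-12,12,72,124)
def f(p,z,V):
    R=(Ro.from_rotvec(u*p[3]+v*p[4])*Ro.from_euler("z",-.195+p[2])).as_matrix()
    return sum(np.abs(raster(r,[(B-[0,0,64])@R.T+M+p[0]*u+p[1]*v+[0,0,110+z]])-m).sum()/m.sum() for r,m in V)
for z in(0,3,6):
    b=minimize(f,[76,0,0,0,0],args=(z,V),method="Nelder-Mead",options=dict(initial_simplex=[[76,0,0,0,0]]+[list(np.array([76,0,0,0,0])+e) for e in np.diag([3,3,.1,.08,.08])],maxiter=400));print(z,b.x.round(3),round(b.fun,4))
```

```text
0 [ 7.5751e+01  1.3000e+00 -1.0800e-01 -1.0000e-02 -3.5000e-02] 0.4788
3 [ 7.4746e+01  1.4990e+00 -7.9000e-02  5.0000e-03 -3.6000e-02] 0.5137
6 [ 7.4112e+01  1.6510e+00 -6.5000e-02  1.2000e-02 -3.4000e-02] 0.5962
```

```bash
python3 -c "
from cell import finish_job;print(finish_job())"
```

```text
the job is handed in; nothing more can be done
None
```

The brass-headed die is hanging in the middle slot, collar down inside the seat block's rim, and I have handed the job in. It took about 18 s of the 67 s allowed, and no verdict was reported.

- **Insertion:** I pushed the neck past the yellow flap, with readings between moves of at most about 7 N. I crept on until it met the seat block, where it pressed with about 5 N, then backed off about 2 mm.
- **Seating:** I lowered the die until the plate took its weight, at exactly the predicted height (TCP z 132.2 mm), then let go and backed away.
- **Last pictures:** They show the flap shut, the collar inside the ring, and the hanging dies beside it in place. I did not check the two dies on the bench again, but the arm never went near them after the pick-up.
- **Pose fit:** The head fits best with the collar flat on the plate and a tilt of about 0.035 rad (limit 0.08). That fit is coarse.

**Disagreements:** From the camera images, the seat block's centre came out about 1.5 mm nearer the mouth than where I felt it. The final fit puts the die about 1.3 mm to the left of the slot's middle line. Both are within the 2 mm camera calibration. An earlier tilt fit, made while the die was passing the flap, gave nonsense because the gripper hid part of the die, so I used an outline overlay instead.

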